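# Knock a stuck bearing cup out of its housing

## Task

One bearing housing on the bench still has its steel bearing cup stuck in it. Set that housing on the knock-out stand with the stand's pin in the access hole underneath, feeling for the hole and not ramming the pin, and press it down until it sits flat on the stand and the cup is poked up out of its recess. Then lift the cup out, stand it upright in the empty bay of the parts tray, leave the housing sitting on the stand and let everything else lie where it is.

Things in the scene. Friction and masses are not known exactly. Their poses are not given: they have to be found in the camera images.
- housing_mid (a point): Centre (half-way up, on the bore axis) of the loaded bearing housing, a loose aluminium casting of about 0.3 kg: body 56 x 46 mm (x, y), 32 mm high, with a bolt ear at each x end (20 long, 36 wide, 10 mm thick; 96 mm over all). z up. Grip it across its flat, plumb y sides (46 mm). It holds the cup; an empty copy also lies on the bench.
- housing: The same housing; origin at the centre of its underside. On its axis: a round recess 31 mm wide and 22 mm deep from the top, whose 10 mm thick floor is pierced by a round access hole 14 mm wide, open to the underside.
- cup_mid (a point): Centre of the bearing cup: a solid steel disc with a dark ring on top, 30 mm across, 20 mm high, 80 g, axis z. At the start it is at the bottom of the housing's recess, its top 2 mm below the housing's top face, so it cannot be gripped. With the housing flat on the stand it stands 14 mm out of it, resting on the pin.
- cup: The same cup; origin at the centre of its underside. Two sprung tongues low in the recess hold it: it takes about 8 to 16 N in all to move it up slowly, more if hurried; raised about 9 mm it is past them and loose.
- seat (a point): Centre of the flat top of the knock-out stand's steel column (32 mm across, top 40 mm above the bench). On it stands a rigid upright pin 12 mm thick and 26 mm high, its top 3 mm tapering to a flat tip 8.4 mm wide. The pin is eccentric: its axis is 6 mm from this point, in a direction that differs each time, is not measured and must be found by feel or sight.
- stand: The fixed knock-out stand with its pin, on a 100 x 100 x 12 mm base; origin at the centre of the base's underside. The pin does not move during the work. The housing may sit at any yaw. More than 35 N between stand and housing, or stand and cup, counts as ramming.
- bay (a point): Centre of the floor of the empty bay of the fixed grey parts tray; floor 4 mm above the bench. The bay is 112 mm (x) by 84 mm (y) inside; tray 120 x 180 mm outside, walls 4 mm thick and 22 mm high. The other bay lies towards +y of this point.
- spacer_mid (a point): Bystander: centre of a dark steel ring, 42 mm across and 12 mm high, lying in the tray's other bay.
- wrench: Bystander: a 170 mm wrench lying on the bench, origin at its middle underside, along its x.
- bolt: Bystander: a bolt standing on its head, 22 mm across, 35 mm high; origin at its foot.
- bare: Bystander: an empty housing casting, same as the loaded one but with nothing in it; origin at the centre of its underside.
- tin: Bystander: an open red tin, 72 mm across, 70 mm high; origin at its underside.
- socket: Bystander: a steel socket standing upright, 26 mm across, 38 mm high; origin at its underside.
Things that resemble listed ones, but are neither listed nor needed, are in the scene too. Leave any turquoise or yellow look-alike of the housing alone.

How it is judged (in metres and radians):
On the way:
1. the housing sits flat on the stand with the cup poked up out of its recess (z of housing_mid in the frame of seat between 0.013 and 0.018 m and horizontal distance between housing_mid and seat below 0.01 m and angle between housing_mid's own z axis and vertical below 0.08 rad and z of cup_mid in the frame of housing_mid above 0.016 m and horizontal distance between cup_mid and housing_mid below 0.004 m), for 0.2 s.
At the end, for the whole second after the job is handed in: The cup stands upright (within 0.1 rad) at rest on the floor of the tray's empty bay, anywhere in it, and the housing sits at rest flat on the stand's column (underside within about 2 mm of it, centre within 10 mm of the column's centre, within 0.08 rad of level) (z of housing_mid in the frame of seat between 0.013 and 0.018 m and horizontal distance between housing_mid and seat below 0.01 m and angle between housing_mid's own z axis and vertical below 0.08 rad and z of cup_mid in the frame of bay between 0.006 and 0.014 m and angle between cup_mid's own z axis and vertical below 0.1 rad and x of cup_mid in the frame of bay between -0.045 and 0.045 m and y of cup_mid in the frame of bay between -0.031 and 0.031 m and linear speed of each of cup, housing below 0.02 m/s); the robot touches nothing.
It fails at once if the housing is rammed on the stand or its pin (over 35 N) (contact force between housing and stand above 35 N).
It fails at once if the cup is rammed on the pin (over 35 N) (contact force between cup and stand above 35 N).
It fails at once if a bystander is moved by more than 30 mm (distance of any of spacer_mid, wrench, bolt, bare, tin, socket from where it was at the start of the episode above 0.03 m).
It also fails if it takes over 72 s, if anything falls off the work surface, if the arm or the gripper's body presses on something with over 40 N, if the wrist force passes 120 N, or if a joint passes its speed limit or range.

## Robot

A 6-joint arm with a two-finger parallel gripper is mounted at the origin on the work surface. World frame = base frame: x ahead of the robot, y to its left, z up, the work surface at z = 0. Lengths are in m, angles in degrees, forces in N, time in s.
With the tool pointing down it reaches from about 0.35 to 0.875 m from the base axis. Payload 4.2 kg.
Tool frame: the origin (TCP) lies at the very end of the fingers, on their centre line; the grasp point (between the pads) lies 19 mm behind it; z points along the fingers, y is the line along which they close (so a half turn about z gives the same grasp; the last joint's range is limited). The gripper opens to 87 mm and grips with 3 to 60 N. Pads are 19 mm wide; open, the fingers measure 117 mm over their backs; the gripper's body (75 mm by 190 mm) begins 51 mm behind the grasp point.
Start: joints at [87.754, 22.042, 0.453, 0, -68.411, -14.817], TCP at [0.183, 0.597, 0.223] pointing down, gripper open.
Joint ranges: [-179.83, 179.83], [-69.29, 118.12], [-61.27, 80.66], [-181.25, 117.63], [-171.15, -9.14], [-177.46, 177.46]. Speed limits (degrees/s): [159.86, 159.86, 180, 180, 180, 180].

## Interface

Orientations are given as a 3x3 rotation matrix whose columns are the frame's x, y, z axes.
In Python, from station import sense, cams, r gives the robot as it stands. The module is installed in compiled form; this text tells all that it offers.
- The arm moves only by the tool step_arm, never from a script. Its argument "targets" is text: rows parted by semicolons, each of 4 numbers parted by spaces: the shift along the tool's x, y, z in cm, then the turn about the tool's z in degrees. In form: x y z turn; .... A call has 1 to 12 rows; each row shifts and turns the commanded pose from where the row before left it, along the tool's axes as they then stand; what a row does not reach is not made up. A row lasts 1/12 s, in which the tool goes at most 41.7 mm and 7.16 degrees, less where a joint would pass 70% of its speed; a pose out of reach is approached as far as the arm can. A call with a gripper value outside its range is refused whole. "claw" is the finger opening in cm, from 0 to 8.7, set as the call begins (left out, the last holds). The fingers move at their own pace and stop on an object; the grip force is fixed at half the most. Time passes only in rows, so rows that do not move let the fingers close. It gives the time, the measured TCP pose, the force, the opening and the grip force at its end, in the units of the state.
- sense(): the state, without advancing time (a new reading comes with each control period).
- cams.capture(name): name is "scene" or "top" or "wrist"; returns a dict with "frame" (384x512x3 uint8, blue, green, red), "vertical_fov" (degrees; the focal length in pixels is half the picture's height over the tangent of half this angle, whatever the lens; pixels are square), "cx", "cy" (the principal point, pixels), "eye" and "rotation" of the camera in the world; the wrist camera has in their place "tool_from_camera" (4x4, takes a point from camera to tool coordinates, whose origin is the TCP and whose axes are the flange's). Camera axes: x right, y down, z forward; pixel columns grow to the right and rows downward; lengths in m; the calibration is good to about 2 mm. The wrist camera is an equidistant fisheye: a pixel r from the principal point sees the ray r / f radians off the axis. A picture is of the moment at which its call begins: read the wrist's pose just before it. There is no depth.
- r.finish_job(): hands the job in; it is judged then, once.
The state is a dict: "time_s": time; "joints": joint angles; "joint_velocities": joint speeds; "effort": joint torques, N m; "tcp_pos": TCP position; "ee_rot": TCP orientation; "wrist_force": force on the tool from outside, world axes, zero at the start; "moment": the same for the moment, N m; "gripper_width": opening from 0.0 (shut) to 1.0 (fully open); "gripper_force": force on a finger pad.
Only numpy, scipy, OpenCV 4.12 (cv2) and the standard library are available. Lean on these libraries where they do the work, as an engineer would, in place of code of your own. Each camera call takes 0.05 s, during which the arm holds its last target. There are 200 camera calls.

## Working session

There is one attempt and no reset: what is moved stays moved. The work goes in short steps, Python scripts to look and compute and a tool call to move; the robot and the scene stay as the last step left them, time stands still between calls to the robot, and variables do not carry over. Pictures are saved under pics/ and viewed, at most 10 in all, crops included, and the job is handed in when it is done.

Besides the shell and the picture viewer there is one more tool, called after "Request:" as a command line: name --argument value ..., lists and objects as JSON in quotes. step_arm: Moves the arm, as the interface text tells. Its arguments: {"type":"object","properties":{"targets":{"type":"string"},"claw":{"type":"number"}},"required":["targets"]}

```bash
mkdir -p pics; python3 - <<'E'
from station import sense,cams,r
import cv2,numpy as np
s=sense();print(s)
for n in("scene","top"):
    c=cams.capture(n);cv2.imwrite(f"pics/{n}0.png",c["frame"])
    np.save(f"pics/{n}0.npy",c,allow_pickle=True)
    print(n,{k:v for k,v in c.items() if k!="frame"})
c=cams.capture("wrist");cv2.imwrite("pics/wrist0.png",c["frame"]);print({k:v for k,v in c.items() if k!="frame"})
E
```

```text
{'time_s': 0.0, 'joints': array([ 8.77529497e+01,  2.20903651e+01,  3.79873779e-01, -2.96716201e-02,
       -6.84114233e+01, -1.48155042e+01]), 'joint_velocities': array([-0.07517563,  0.0515784 , -0.00308257, -0.05330924, -0.10053335,
        0.00890946]), 'effort': array([-2.72579600e-04, -3.90664709e+01,  1.87405640e+01,  4.21984300e+00,
        1.10258427e-02, -1.95635475e-04]), 'tcp_pos': array([0.1831973 , 0.59691406, 0.22146266]), 'ee_rot': array([[ 9.55928926e-01, -2.93597632e-01, -5.64594856e-04],
       [-2.93598164e-01, -9.55926607e-01, -2.10724750e-03],
       [ 7.89716296e-05,  2.18014285e-03, -9.99997620e-01]]), 'wrist_force': array([ 0.07190358, -0.29129878,  0.39895285]), 'moment': array([ 0.02739066, -0.02312917,  0.02591761]), 'gripper_force': 0.0, 'gripper_width': 0.9999115382423278}
scene {'vertical_fov': 45.563038678958485, 'cx': 262.53327208954056, 'cy': 190.87611345427197, 'eye': array([ 1.33191631, -0.12820722,  0.82539774]), 'rotation': array([[ 0.14573777,  0.70947319, -0.68949858],
       [ 0.98914127, -0.11786073,  0.08779745],
       [-0.01897487, -0.69480691, -0.71894598]])}
top {'vertical_fov': 48.35424516138263, 'cx': 254.6789430820011, 'cy': 184.64121016232832, 'eye': array([ 0.34516346, -0.05428015,  1.11473235]), 'rotation': array([[-0.03277807, -0.97868557,  0.20273173],
       [-0.99945635,  0.03137593, -0.01012709],
       [ 0.00355034, -0.20295346, -0.97918195]])}
{'vertical_fov': 65.70646984690485, 'cx': 258.2663623385444, 'cy': 187.61980137040865, 'tool_from_camera': array([[-9.04025397e-04, -9.65995116e-01, -2.58558732e-01,
         6.96546146e-02],
       [ 9.99999423e-01, -1.02341844e-03,  3.27168773e-04,
         4.62312714e-04],
       [-5.80657212e-04, -2.58558287e-01,  9.65995484e-01,
        -1.62382477e-01],
       [ 0.00000000e+00,  0.00000000e+00,  0.00000000e+00,
         1.00000000e+00]])}
```

View pics/scene0.png

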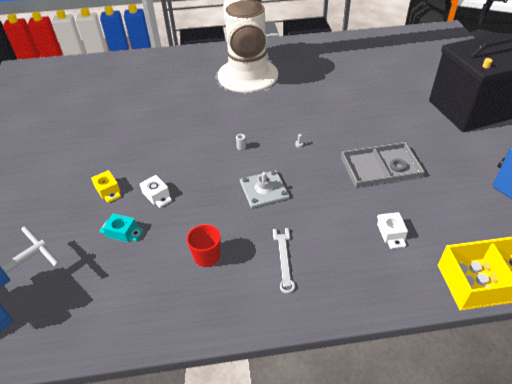

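View pics/top0.png

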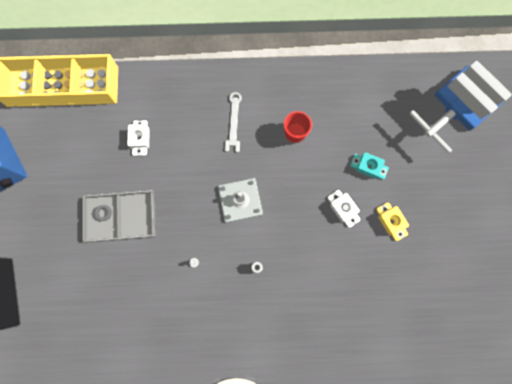

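The views show two white castings, at top (345,208) and (139,137). The stand is at (241,199), the tray at (118,216) with its empty bay on the right at (135,215), the tin at (298,125) and the wrench at (234,120). Next I'll enlarge the castings and the stand, and measure them.

```bash
cat > h.py <<'E'
import numpy as np,cv2
from station import sense,cams,r
def ray(c,u,v,s=None):
    h=c["frame"].shape[0];f=h/2/np.tan(np.radians(c["vertical_fov"]/2))
    x,y=(u-c["cx"])/f,(v-c["cy"])/f
    if "eye" in c: return c["eye"],c["rotation"]@np.array([x,y,1.])
    t=np.hypot(x,y);k=np.sin(t)/t if t>1e-9 else 1.
    d=np.array([x*k,y*k,np.cos(t)]);T=c["tool_from_camera"]
    return s["tcp_pos"]+s["ee_rot"]@T[:3,3],s["ee_rot"]@T[:3,:3]@d
def onz(c,u,v,z,s=None):
    e,d=ray(c,u,v,s);return e+d*(z-e[2])/d[2]
def proj(c,p,s=None):
    h=c["frame"].shape[0];f=h/2/np.tan(np.radians(c["vertical_fov"]/2))
    if "eye" in c:
        q=c["rotation"].T@(np.array(p)-c["eye"]);return np.array([c["cx"]+f*q[0]/q[2],c["cy"]+f*q[1]/q[2]])
    T=c["tool_from_camera"];q=T[:3,:3].T@(s["ee_rot"].T@(np.array(p)-s["tcp_pos"])-T[:3,3])
    t=np.arctan2(np.hypot(q[0],q[1]),q[2]);a=np.arctan2(q[1],q[0]);return np.array([c["cx"]+f*t*np.cos(a),c["cy"]+f*t*np.sin(a)])
E
python3 - <<'E'
from h import *
T=np.load("pics/top0.npy",allow_pickle=True).item();S=np.load("pics/scene0.npy",allow_pickle=True).item()
for n,(u,v),z in(("A",(345,208),.03),("B",(139,137),.03),("stand",(240,200),.012),("seatpin",(241,197),.066),("tin",(298,125),.07),("bolt",(194,263),.03),("socket",(257,267),.038),("bay",(135,215),.004),("wr",(234,120),.01)):
    p=onz(T,u,v,z);print(n,p.round(3),np.hypot(p[0],p[1]).round(3),proj(S,p).round())
def crop(c,u,v,w=30):
    return cv2.resize(c["frame"][v-w:v+w,u-w:u+w],(260,260),interpolation=cv2.INTER_CUBIC)
cv2.imwrite("pics/crops.png",np.vstack([np.hstack([crop(T,345,208),crop(T,139,137),crop(T,241,199)]),np.hstack([crop(S,155,190),crop(S,392,228),crop(S,265,187)])]))
# white/grey blobs on raised plane
g=T["frame"].astype(int);m=((g.min(2)>150)).astype(np.uint8)
k,l,st,ce=cv2.connectedComponentsWithStats(m)
for i in range(1,k):
    if 150<st[i,4]<3000:
        cs,_=cv2.findContours((l==i).astype(np.uint8),0,1);print(st[i],ce[i].round(1),cv2.minAreaRect(cs[0]))
E
```

```text
A [ 0.501 -0.295  0.03 ] 0.582 [153. 184.]
B [0.708 0.237 0.03 ] 0.747 [389. 221.]
stand [ 0.534 -0.026  0.012] 0.534 [263. 186.]
seatpin [ 0.532 -0.03   0.066] 0.533 [260. 170.]
tin [ 0.714 -0.181  0.07 ] 0.737 [202. 235.]
bolt [0.375 0.092 0.03 ] 0.386 [297. 135.]
socket [ 0.36  -0.064  0.038] 0.366 [239. 136.]
bay [0.504 0.249 0.004] 0.562 [365. 168.]
wr [ 0.755 -0.015  0.01 ] 0.756 [282. 257.]
[470  60  42  41 528] [490.7  79.6] ((491.00006103515625, 80.00000762939453), (50.91168212890625, 9.899494171142578), 45.0)
[  9  71  18  24 298] [17.5 83.1] ((17.680328369140625, 82.51640319824219), (15.57214641571045, 24.444650650024414), 5.19442892074585)
[456  73  42  41 512] [477.2  92.6] ((477.00006103515625, 92.0000228881836), (50.91168212890625, 9.899494171142578), 45.0)
[225  91  18  62 578] [234.  122.5] ((233.44662475585938, 121.36064910888672), (15.341148376464844, 60.95314407348633), 2.2457425594329834)
[411 110  42  43 423] [435.  129.3] ((437.75006103515625, 124.75000762939453), (57.27565002441406, 25.455841064453125), 45.0)
[127 119  24  37 718] [138.6 136.9] ((138.5, 137.0), (36.0, 23.0), 90.0)
[ 218  177   46   46 1311] [241.9 199.4] ((240.60546875, 199.4264373779297), (38.96780776977539, 39.170413970947266), 78.31063079833984)
[  83  189   73   52 2522] [117.8 216.5] ((118.02407836914062, 214.97177124023438), (46.749271392822266, 73.6130599975586), 85.48600769042969)
[328 189  33  39 723] [345.3 207.5] ((345.6824035644531, 207.15542602539062), (39.640438079833984, 20.92457389831543), 54.462318420410156)
[384 208  24  31 251] [397.1 224.4] ((397.3529357910156, 223.5882110595703), (29.49775505065918, 16.120866775512695), 59.036251068115234)
[217 378  39   6 187] [237.3 380.8] ((236.0, 380.5), (5.0, 38.0), 90.0)
```

View pics/crops.png

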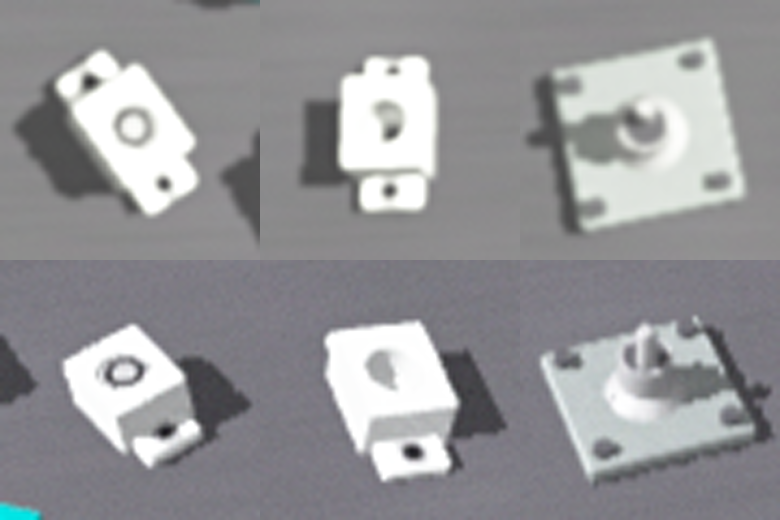

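The crops settle it: casting A at top (345,208) holds the cup, with the dark ring filling its bore, and B is empty. I'll turn the tool to suit A's yaw (about 36°) and travel to above the stand for a close look.

Request:
step_arm --targets "0 0 0 7;0 0 0 7;0 0 0 7;0 0 0 7;0 0 0 7;0 0 0 7;0 0 0 7;0 0 0 7;0 0 0 7"

```text
time_s: 0.9
tcp_pos: [0.1833, 0.5972, 0.2221]
ee_rot: [[0.167, -0.986, -0.0], [-0.986, -0.167, -0.001], [0.001, 0.0, -1.0]]
wrist_force: [0.4, -0.1, 0.2]
gripper_width: 1.002
gripper_force: 0.0
```

Request:
step_arm --targets "0 0 0 7;0 0 0 7;0 0 0 7;0 0 0 7;0 0 0 7;0 0 0 7;0 0 0 7;0 0 0 7;0 0 0 1;0 0 0 0"

```text
time_s: 1.73
tcp_pos: [0.1833, 0.5973, 0.2222]
ee_rot: [[-0.731, -0.683, -0.0], [-0.683, 0.731, -0.001], [0.001, -0.0, -1.0]]
wrist_force: [-0.9, -0.3, 0.0]
gripper_width: 1.002
gripper_force: 0.0
```

Request:
step_arm --targets "0.42 -3.56 0 0;0.42 -3.56 0 0;0.42 -3.56 0 0;0.42 -3.56 0 0;0.42 -3.56 0 0;0.42 -3.56 0 0;0.42 -3.56 0 0;0.42 -3.56 0 0;0.42 -3.56 0 0;0.42 -3.56 0 0"

```text
time_s: 2.57
tcp_pos: [0.3958, 0.3067, 0.2228]
ee_rot: [[-0.73, -0.684, 0.0], [-0.684, 0.73, 0.0], [-0.0, 0.0, -1.0]]
wrist_force: [0.2, -0.2, -0.7]
gripper_width: 1.002
gripper_force: 0.0
```

Request:
step_arm --targets "0.42 -3.56 0.6 0;0.42 -3.56 0.6 0;0.42 -3.56 0.6 0;0.42 -3.56 0.6 0;0.42 -3.56 0.6 0;0.42 -3.56 0.6 0;0.42 -3.56 0.6 0;0.42 -3.56 0.6 0;0.42 -3.56 0.6 0;0.42 -3.56 0.6 0;0 0 0 0;0 0 0 0"

```text
time_s: 3.57
tcp_pos: [0.6071, 0.0172, 0.1613]
ee_rot: [[-0.733, -0.68, -0.002], [-0.68, 0.733, -0.0], [0.002, 0.001, -1.0]]
wrist_force: [0.3, -0.3, -0.7]
gripper_width: 0.997
gripper_force: 0.0
```

```bash
python3 - <<'E'
from h import *
import time
for i in range(2):pass
s=sense();c=cams.capture("wrist");np.save("pics/w1.npy",c,allow_pickle=True);import pickle;pickle.dump((s,c),open("pics/w1.pkl","wb"))
print(s["tcp_pos"],np.degrees(np.arctan2(s["ee_rot"][1,0],s["ee_rot"][0,0])),s["joint_velocities"].round(2))
p=proj(c,[.533,-.028,.04],s);print(p);f=c["frame"]
u,v=p.astype(int);u=max(u,130);v=max(v,100);cr=f[max(v-110,0):v+110,max(u-140,0):u+140];print(u-140,v-110)
cv2.imwrite("pics/w1.png",cv2.resize(cr,None,fx=2.5,fy=2.5,interpolation=cv2.INTER_CUBIC))
E
```

```text
[0.60713743 0.01716539 0.16130961] -137.12933081127696 [ 2.7  -1.9  -1.12 -0.29 -0.1  -0.89]
[276.07037506  95.97017257]
136 -10
```

View pics/w1.png

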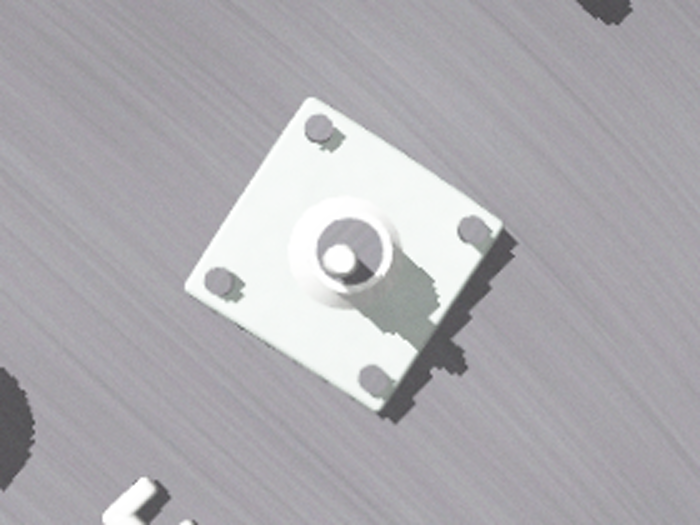

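The stand's grey base is centred near crop (345,255), with the pin tip at (342,257) and the column-top disc at (351,252). I'll centre over it, finish the turn and measure.

Request:
step_arm --targets "2.1 0.43 0 0;2.1 0.43 0 0;2.1 0.43 0 0;2.2 0.43 0 0;0 0 0 7;0 0 0 0;0 0 0 0;0 0 0 0"

```text
time_s: 4.28
tcp_pos: [0.5333, -0.0253, 0.163]
ee_rot: [[-0.807, -0.59, 0.001], [-0.59, 0.807, 0.0], [-0.001, -0.0, -1.0]]
wrist_force: [0.6, -0.2, -1.4]
gripper_width: 0.999
gripper_force: 0.0
```

```bash
python3 - <<'E'
from h import *
import pickle
s=sense();c=cams.capture("wrist");pickle.dump((s,c),open("pics/w2.pkl","wb"))
print(s["tcp_pos"],np.degrees(np.arctan2(s["ee_rot"][1,0],s["ee_rot"][0,0])))
f=c["frame"]
for z in(.012,.04,.066):print(proj(c,[.533,-.028,z],s))
u,v=proj(c,[.533,-.028,.04],s).astype(int);w=55
cr=f[v-w:v+w,u-w-15:u+w+15];print(u-w-15,v-w)
a=cv2.resize(cr,None,fx=5.5,fy=5.5,interpolation=cv2.INTER_CUBIC);cv2.imwrite("pics/w2.png",np.clip((a.astype(float)/255)**2.0*255,0,255).astype(np.uint8))
E
```

```text
[ 0.53333777 -0.02533439  0.16302878] -143.8108685697657
[256.27430789 174.86515664]
[256.09174068 180.98182419]
[255.88985381 187.77206267]
186 125
```

View pics/w2.png

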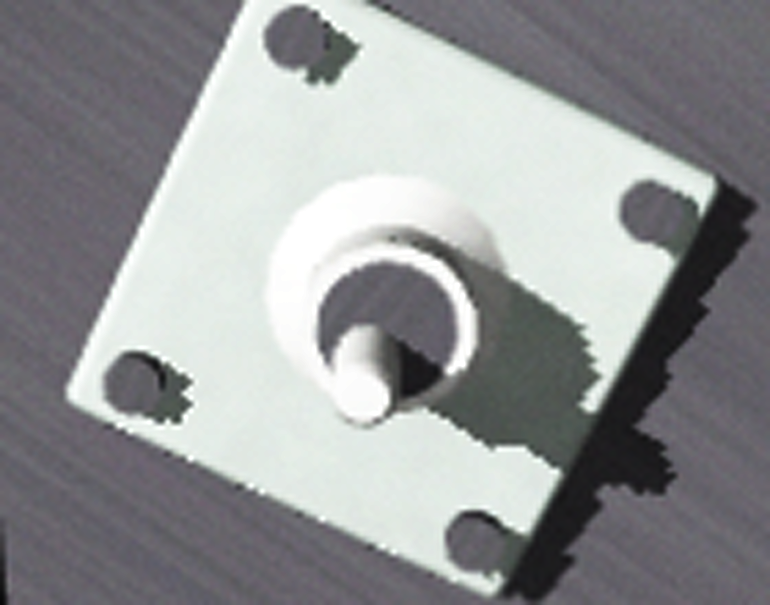

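The crop shows the column's top rim, centred at about (394,327), and the pin's flat tip at about (364,396). I'll turn these into positions and work out the move to A.

```bash
python3 - <<'E'
from h import *
import pickle
s,c=pickle.load(open("pics/w2.pkl","rb"))
P=lambda x,y,z:onz(c,186+(x+.5)/5.5-.5,125+(y+.5)/5.5-.5,z,s)
col=P(394,327,.04);tip=P(364,396,.066);print("col",col,"tip",tip,"d",tip-col,np.hypot(*(tip-col)[:2]))
cor=np.array([P(242,0,.012),P(717,180,.012),P(500,597,.012),P(70,395,.012)]);print("base centre from diag",(cor[1]+cor[3])/2,"diag",np.linalg.norm(cor[1]-cor[3]))
print("lr/tb of column",np.linalg.norm(P(308,327,.04)-P(480,327,.04)),np.linalg.norm(P(394,243,.04)-P(394,410,.04)))
# pin direction via its foot: axis at z=.04 
R=s["ee_rot"][:2,:2];d=np.array([.501,-.295])-s["tcp_pos"][:2];print("to A tool xy cm",R.T@d*100)
E
```

```text
col [ 0.53486105 -0.02525593  0.04      ] tip [ 0.54193207 -0.02614125  0.066     ] d [ 0.00707102 -0.00088532  0.026     ] 0.0071262278569644245
base centre from diag [ 0.53502845 -0.02670948  0.012     ] diag 0.13634312467520016
lr/tb of column 0.030990049192959154 0.031040533900143902
to A tool xy cm [ 18.53235685 -19.85458076]
```

Request:
step_arm --targets "2.31 -2.48 0 0;2.31 -2.48 0 0;2.31 -2.48 0 0;2.31 -2.48 0 0;2.31 -2.48 0 0;2.31 -2.48 0 0;2.31 -2.48 0 0;2.31 -2.48 0 0;0 0 0 0;0 0 0 0;0 0 0 0"

```text
time_s: 5.25
tcp_pos: [0.4999, -0.2952, 0.1621]
ee_rot: [[-0.809, -0.587, -0.001], [-0.587, 0.809, 0.0], [0.0, 0.001, -1.0]]
wrist_force: [0.2, -0.1, -0.7]
gripper_width: 1.002
gripper_force: 0.0
```

```bash
python3 - <<'E'
from h import *
import pickle
s=sense();c=cams.capture("wrist");pickle.dump((s,c),open("pics/w3.pkl","wb"))
print(s["tcp_pos"],np.degrees(np.arctan2(s["ee_rot"][1,0],s["ee_rot"][0,0])))
f=c["frame"]
u,v=proj(c,[.501,-.295,.03],s).astype(int);w=55
cr=f[v-w:v+w,u-w-15:u+w+15];print(u-w-15,v-w)
a=cv2.resize(cr,None,fx=5.5,fy=5.5,interpolation=cv2.INTER_CUBIC);cv2.imwrite("pics/w3.png",np.clip((a.astype(float)/255)**2.0*255,0,255).astype(np.uint8))
E
```

```text
[ 0.49989311 -0.29521075  0.16210385] -144.0234620599755
187 126
```

View pics/w3.png

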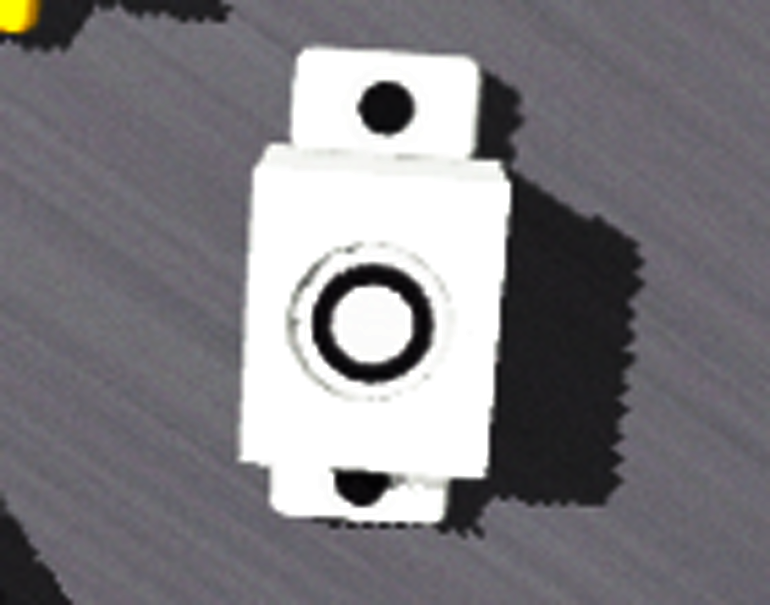

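Casting A shows its dark ring centred at (373,323), with the top-face corners at about (256,172), (508,183), (486,476) and (242,460).

```bash
python3 - <<'E'
from h import *
import pickle
s,c=pickle.load(open("pics/w3.pkl","rb"))
P=lambda x,y,z:onz(c,187+(x+.5)/5.5-.5,126+(y+.5)/5.5-.5,z,s)
R=s["ee_rot"]
q=[P(*p,.032) for p in((256,172),(508,183),(486,476),(242,460))]
T=lambda p:(R.T@(p-s["tcp_pos"])*100)[:2].round(2)
print("ring tool cm",T(P(373,323,.030)),P(373,323,.03),"corners",[T(p) for p in q],"mean",T(np.mean(q,0)))
for a,b in((3,0),(2,1),(0,1),(3,2)):
    d=T(q[b])-T(q[a]);print(np.linalg.norm(d),np.degrees(np.arctan2(d[1],d[0])))
E
```

```text
ring tool cm [-0.37 -0.37] [ 0.50498356 -0.29596463  0.03      ] corners [array([ 2.51, -2.48]), array([2.3 , 2.09]), array([-3.32,  1.76]), array([-2.99, -2.86])] mean [-0.38 -0.37]
5.513111644071794 3.9523365821157643
5.62968027511332 3.3604842600392413
4.574822400924434 92.63099683019671
4.631770719714006 94.08561677997487
```

Request:
step_arm --targets "0 0 0 3.5;-0.39 -0.35 0 0;0 0 1.5 0;0 0 1.5 0;0 0 1.5 0;0 0 1.5 0;0 0 1.5 0;0 0 1.5 0;0 0 1.5 0;0 0 1 0;0 0 1 0;0 0 0 0"

```text
time_s: 6.3
tcp_pos: [0.5042, -0.2953, 0.0356]
ee_rot: [[-0.843, -0.538, -0.003], [-0.538, 0.843, 0.001], [0.002, 0.003, -1.0]]
wrist_force: [-0.3, -0.2, -0.4]
gripper_width: 1.002
gripper_force: 0.0
```

```bash
python3 - <<'E'
from h import *
import pickle
s=sense();c=cams.capture("wrist");pickle.dump((s,c),open("pics/w4.pkl","wb"))
print(s["tcp_pos"],np.degrees(np.arctan2(s["ee_rot"][1,0],s["ee_rot"][0,0])))
f=c["frame"];m=(f.max(2)<70).astype(np.uint8)
# ring: ellipse fit of dark contour near its expected pixel
p=proj(c,[.505,-.296,.030],s);print(p)
cs,_=cv2.findContours(m,cv2.RETR_LIST,cv2.CHAIN_APPROX_NONE)
for k in cs:
    if len(k)>=20:
        (u,v),ax,_=cv2.fitEllipse(k)
        if np.hypot(u-p[0],v-p[1])<25 and max(ax)<80:
            q=onz(c,u,v,.030,s);print((u,v),ax,q,(s["ee_rot"].T@(q-s["tcp_pos"])*100)[:2])
E
```

```text
[ 0.50418656 -0.29529816  0.03561706] -147.48192192830115
[256.34278099 229.77008292]
(255.9976806640625, 229.48902893066406) (29.35043716430664, 33.93392562866211) [ 0.50495506 -0.2962782   0.03      ] [-0.01331459 -0.12553368]
```

Request:
step_arm --targets "0 -0.12 0.8 0;0 0 0.8 0;0 0 0.7 0;0 0 0.5 0;0 0 0.2 0;0 0 0 0"

```text
time_s: 6.85
tcp_pos: [0.5051, -0.2972, 0.0068]
ee_rot: [[-0.844, -0.536, -0.001], [-0.536, 0.844, 0.0], [0.001, 0.001, -1.0]]
wrist_force: [0.1, -0.0, 0.3]
gripper_width: 0.999
gripper_force: 0.0
```

Request:
step_arm --targets "0 0 0 0;0 0 0 0;0 0 0 0;0 0 0 0;0 0 0 0;0 0 0 0;0 0 0 0;0 0 0 0" --claw 4.0

```text
time_s: 7.52
tcp_pos: [0.5052, -0.297, 0.0076]
ee_rot: [[-0.844, -0.536, -0.001], [-0.536, 0.844, 0.001], [0.0, 0.001, -1.0]]
wrist_force: [-1.2, 0.7, 1.6]
gripper_width: 0.526
gripper_force: 30.0
```

Request:
step_arm --targets "0 0 -0.5 0;0 0 -1 0;0 0 -1.5 0;0 0 -1.5 0;0 0 -1.5 0;0 0 -1.5 0;0 0 -1.5 0;0 0 -1.5 0;0 0 -1 0;0 0 0 0"

```text
time_s: 8.35
tcp_pos: [0.5069, -0.2978, 0.1253]
ee_rot: [[-0.844, -0.537, 0.005], [-0.537, 0.844, -0.002], [-0.003, -0.004, -1.0]]
wrist_force: [0.2, -0.8, -4.0]
gripper_width: 0.529
gripper_force: 30.0
```

Request:
step_arm --targets "-1 1.2 0 0;-1.6 1.9 0 0;-1.6 1.9 0 0;-1.6 1.9 0 0;-1.6 1.9 0 0;-1.6 1.9 0 0;-1.6 1.9 0 0;-1.6 1.9 0 0;-1.6 1.9 0 0;-1.6 1.9 0 0;-1.6 1.9 0 0;-0.5 0.7 0 0"

```text
time_s: 9.35
tcp_pos: [0.5412, -0.0244, 0.1217]
ee_rot: [[-0.843, -0.538, -0.001], [-0.538, 0.843, 0.0], [0.0, 0.001, -1.0]]
wrist_force: [-0.8, -0.0, -4.5]
gripper_width: 0.527
gripper_force: 30.0
```

Request:
step_arm --targets "0 0 0 0;0 0 0 0;0 0 0 0"

```text
time_s: 9.6
tcp_pos: [0.5405, -0.0277, 0.122]
ee_rot: [[-0.844, -0.536, -0.001], [-0.536, 0.844, -0.0], [0.001, 0.001, -1.0]]
wrist_force: [0.4, 0.4, -4.4]
gripper_width: 0.527
gripper_force: 30.0
```

```bash
python3 - <<'E'
from h import *
import pickle
s=sense();print(s["tcp_pos"],s["wrist_force"],np.degrees(np.arctan2(s["ee_rot"][1,0],s["ee_rot"][0,0])))
c=cams.capture("wrist");pickle.dump((s,c),open("pics/w5.pkl","wb"))
R=s["ee_rot"]
p=proj(c,s["tcp_pos"]+[0,0,.0235],s);print(p)
cs,_=cv2.findContours((c["frame"].max(2)<70).astype(np.uint8),cv2.RETR_LIST,cv2.CHAIN_APPROX_NONE)
for k in cs:
    if len(k)>=20:
        (u,v),ax,_=cv2.fitEllipse(k)
        if np.hypot(u-p[0],v-p[1])<25 and max(ax)<80:
            q=onz(c,u,v,s["tcp_pos"][2]+.0235,s);print((u,v),ax,(R.T@(q-s["tcp_pos"])*1000))
print("to pin mm tool",(R.T@(np.array([.5412,-.0267,.066])-s["tcp_pos"]))*1000)
E
```

```text
[ 0.54053947 -0.02770772  0.12204001] [ 0.36959852  0.36556932 -4.43983277] -147.60432834179667
[258.06783955 250.83784024]
(258.27496337890625, 268.5137634277344) (1.9686332941055298, 16.45660400390625) [-10.70561096   0.11029913 -23.51425656]
(258.5, 236.7920379638672) (8.660409927368164, 32.959991455078125) [  8.10680193   0.24200457 -23.4890787 ]
to pin mm tool [-1.17243219  0.46810961 56.03874528]
```

Request:
step_arm --targets "-0.1 0.05 0.5 0;0 0 0.8 0;0 0 0.8 0;0 0 0.8 0;0 0 0.7 0;0 0 0.5 0;0 0 0.3 0;0 0 0.1 0;0 0 0 0;0 0 0 0;0 0 0 0"

```text
time_s: 10.57
tcp_pos: [0.5421, -0.026, 0.078]
ee_rot: [[-0.844, -0.537, 0.001], [-0.537, 0.844, 0.0], [-0.001, -0.0, -1.0]]
wrist_force: [-0.1, 0.8, -4.9]
gripper_width: 0.528
gripper_force: 30.0
```

Request:
step_arm --targets "0 0 0.05 0;0 0 0.05 0;0 0 0.05 0;0 0 0.05 0;0 0 0.05 0;0 0 0.05 0;0 0 0 0;0 0 0 0"

```text
time_s: 11.23
tcp_pos: [0.5417, -0.0261, 0.0745]
ee_rot: [[-0.844, -0.536, -0.0], [-0.536, 0.844, -0.0], [0.0, 0.0, -1.0]]
wrist_force: [-0.5, -0.6, -3.2]
gripper_width: 0.524
gripper_force: 30.0
```

Request:
step_arm --targets "0 0 0.05 0;0 0 0.05 0;0 0 0.05 0;0 0 0 0;0 0 0 0"

```text
time_s: 11.65
tcp_pos: [0.5417, -0.0261, 0.073]
ee_rot: [[-0.844, -0.536, -0.0], [-0.536, 0.844, -0.0], [0.0, 0.0, -1.0]]
wrist_force: [-0.2, -0.8, -3.9]
gripper_width: 0.524
gripper_force: 30.0
```

Request:
step_arm --targets "0 0 0.05 0;0 0 0.05 0;0 0 0.05 0;0 0 0 0;0 0 0 0"

```text
time_s: 12.07
tcp_pos: [0.5417, -0.0261, 0.0715]
ee_rot: [[-0.844, -0.536, -0.0], [-0.536, 0.844, -0.0], [0.0, -0.0, -1.0]]
wrist_force: [-0.0, -0.8, -4.5]
gripper_width: 0.527
gripper_force: 30.0
```

Request:
step_arm --targets "0 0 0.05 0;0 0 0.05 0;0 0 0.05 0;0 0 0 0;0 0 0 0"

```text
time_s: 12.48
tcp_pos: [0.5417, -0.0261, 0.07]
ee_rot: [[-0.844, -0.536, -0.0], [-0.536, 0.844, -0.0], [0.0, 0.0, -1.0]]
wrist_force: [0.4, -0.6, -5.2]
gripper_width: 0.527
gripper_force: 30.0
```

Request:
step_arm --targets "0 0 0.05 0;0 0 0.05 0;0 0 0 0;0 0 0 0"

```text
time_s: 12.82
tcp_pos: [0.5417, -0.0261, 0.069]
ee_rot: [[-0.844, -0.536, -0.0], [-0.536, 0.844, -0.0], [0.0, 0.0, -1.0]]
wrist_force: [-0.0, 0.0, -4.5]
gripper_width: 0.527
gripper_force: 30.0
```

Request:
step_arm --targets "0 0 0.05 0;0 0 0.05 0;0 0 0.05 0;0 0 0.05 0;0 0 0 0;0 0 0 0"

```text
time_s: 13.32
tcp_pos: [0.5417, -0.0261, 0.067]
ee_rot: [[-0.844, -0.536, -0.0], [-0.536, 0.844, -0.0], [0.0, 0.0, -1.0]]
wrist_force: [-1.1, 0.3, -3.3]
gripper_width: 0.527
gripper_force: 30.0
```

Request:
step_arm --targets "0 0 0.05 0;0 0 0.05 0;0 0 0.05 0;0 0 0.05 0;0 0 0 0;0 0 0 0"

```text
time_s: 13.82
tcp_pos: [0.5417, -0.0261, 0.065]
ee_rot: [[-0.844, -0.536, -0.0], [-0.536, 0.844, -0.0], [0.0, 0.0, -1.0]]
wrist_force: [-0.4, 0.6, -4.1]
gripper_width: 0.526
gripper_force: 30.0
```

Clear of the rim with no side force, so the pin is in the hole. Next I'll press slowly onto the cup.

Request:
step_arm --targets "0 0 0.04 0;0 0 0.04 0;0 0 0.04 0;0 0 0.04 0;0 0 0.04 0;0 0 0.04 0;0 0 0 0"

```text
time_s: 14.4
tcp_pos: [0.5423, -0.0259, 0.0634]
ee_rot: [[-0.844, -0.537, 0.001], [-0.537, 0.844, 0.0], [-0.001, -0.001, -1.0]]
wrist_force: [-0.9, -0.0, 1.0]
gripper_width: 0.529
gripper_force: 30.0
```

Request:
step_arm --targets "0 0 0.03 0;0 0 0.03 0;0 0 0.03 0;0 0 0.03 0;0 0 0 0"

```text
time_s: 14.82
tcp_pos: [0.5425, -0.0259, 0.0631]
ee_rot: [[-0.844, -0.537, 0.002], [-0.537, 0.844, -0.0], [-0.002, -0.001, -1.0]]
wrist_force: [-3.2, 2.0, 8.3]
gripper_width: 0.521
gripper_force: 30.0
```

Request:
step_arm --targets "0 0 0.03 0;0 0 0.03 0;0 0 0 0;0 0 0 0"

```text
time_s: 15.15
tcp_pos: [0.5426, -0.026, 0.0627]
ee_rot: [[-0.843, -0.537, 0.002], [-0.537, 0.844, -0.0], [-0.002, -0.001, -1.0]]
wrist_force: [-3.0, 2.9, 9.4]
gripper_width: 0.524
gripper_force: 30.0
```

Request:
step_arm --targets "0 0 0.03 0;0 0 0.03 0;0 0 0 0;0 0 0 0"

```text
time_s: 15.48
tcp_pos: [0.5426, -0.026, 0.0623]
ee_rot: [[-0.843, -0.537, 0.002], [-0.537, 0.843, -0.0], [-0.002, -0.001, -1.0]]
wrist_force: [-2.8, 2.0, 11.2]
gripper_width: 0.529
gripper_force: 30.0
```

Request:
step_arm --targets "0 0 0.03 0;0 0 0.03 0;0 0 0 0;0 0 0 0"

```text
time_s: 15.82
tcp_pos: [0.5425, -0.0261, 0.0616]
ee_rot: [[-0.843, -0.537, 0.002], [-0.537, 0.843, -0.0], [-0.002, -0.001, -1.0]]
wrist_force: [-3.2, 1.1, 9.7]
gripper_width: 0.529
gripper_force: 30.0
```

Request:
step_arm --targets "0 0 0.03 0;0 0 0.03 0;0 0 0 0;0 0 0 0"

```text
time_s: 16.15
tcp_pos: [0.5426, -0.0261, 0.061]
ee_rot: [[-0.843, -0.537, 0.002], [-0.537, 0.843, -0.0], [-0.002, -0.002, -1.0]]
wrist_force: [-2.9, 0.9, 9.0]
gripper_width: 0.53
gripper_force: 30.0
```

Request:
step_arm --targets "0 0 0.03 0;0 0 0.03 0;0 0 0.03 0;0 0 0.03 0;0 0 0.03 0;0 0 0.03 0;0 0 0 0"

```text
time_s: 16.73
tcp_pos: [0.5426, -0.0262, 0.0593]
ee_rot: [[-0.843, -0.537, 0.002], [-0.537, 0.843, -0.0], [-0.002, -0.002, -1.0]]
wrist_force: [-3.0, 0.8, 9.6]
gripper_width: 0.529
gripper_force: 30.0
```

Request:
step_arm --targets "0 0 0.03 0;0 0 0.03 0;0 0 0.03 0;0 0 0.03 0;0 0 0.03 0;0 0 0.03 0;0 0 0 0"

```text
time_s: 17.32
tcp_pos: [0.5426, -0.0261, 0.0575]
ee_rot: [[-0.843, -0.537, 0.002], [-0.537, 0.843, -0.0], [-0.002, -0.002, -1.0]]
wrist_force: [-4.0, 0.7, 10.6]
gripper_width: 0.527
gripper_force: 30.0
```

Request:
step_arm --targets "0 0 0.03 0;0 0 0.03 0;0 0 0.03 0;0 0 0.03 0;0 0 0.03 0;0 0 0.03 0;0 0 0 0"

```text
time_s: 17.9
tcp_pos: [0.5426, -0.0259, 0.0553]
ee_rot: [[-0.844, -0.537, 0.003], [-0.537, 0.844, 0.0], [-0.002, -0.001, -1.0]]
wrist_force: [-0.7, 2.2, 4.2]
gripper_width: 0.524
gripper_force: 30.0
```

Request:
step_arm --targets "0 0 0.03 0;0 0 0.03 0;0 0 0.03 0;0 0 0.03 0;0 0 0 0;0 0 0 0"

```text
time_s: 18.4
tcp_pos: [0.5416, -0.0261, 0.052]
ee_rot: [[-0.844, -0.536, -0.001], [-0.536, 0.844, -0.0], [0.001, 0.0, -1.0]]
wrist_force: [-0.2, 0.0, -3.4]
gripper_width: 0.529
gripper_force: 30.0
```

Request:
step_arm --targets "0 0 0.05 0;0 0 0.05 0;0 0 0.05 0;0 0 0.05 0;0 0 0.05 0;0 0 0.05 0;0 0 0 0;0 0 0 0"

```text
time_s: 19.07
tcp_pos: [0.5416, -0.0261, 0.0494]
ee_rot: [[-0.844, -0.536, -0.0], [-0.536, 0.844, -0.0], [0.0, 0.0, -1.0]]
wrist_force: [0.1, -0.6, -3.8]
gripper_width: 0.529
gripper_force: 30.0
```

Request:
step_arm --targets "0 0 0.03 0;0 0 0.03 0;0 0 0.03 0;0 0 0 0;0 0 0 0"

```text
time_s: 19.48
tcp_pos: [0.5416, -0.0261, 0.0485]
ee_rot: [[-0.844, -0.536, -0.0], [-0.536, 0.844, -0.0], [0.0, 0.0, -1.0]]
wrist_force: [-0.1, -1.2, -4.0]
gripper_width: 0.524
gripper_force: 30.0
```

Request:
step_arm --targets "0 0 0.03 0;0 0 0.03 0;0 0 0 0;0 0 0 0"

```text
time_s: 19.82
tcp_pos: [0.5417, -0.0261, 0.0479]
ee_rot: [[-0.844, -0.536, -0.0], [-0.536, 0.844, -0.0], [0.0, 0.0, -1.0]]
wrist_force: [0.8, -0.4, -2.8]
gripper_width: 0.525
gripper_force: 30.0
```

Request:
step_arm --targets "0 0 0.03 0;0 0 0.03 0;0 0 0 0;0 0 0 0"

```text
time_s: 20.15
tcp_pos: [0.5418, -0.0261, 0.0476]
ee_rot: [[-0.844, -0.536, 0.0], [-0.536, 0.844, -0.0], [-0.0, -0.0, -1.0]]
wrist_force: [-0.5, -0.1, -1.1]
gripper_width: 0.526
gripper_force: 30.0
```

Request:
step_arm --targets "0 0 0.03 0;0 0 0.03 0;0 0 0 0;0 0 0 0"

```text
time_s: 20.48
tcp_pos: [0.5418, -0.026, 0.0475]
ee_rot: [[-0.844, -0.537, 0.0], [-0.537, 0.844, -0.0], [-0.0, -0.0, -1.0]]
wrist_force: [-3.2, 1.2, 5.4]
gripper_width: 0.527
gripper_force: 30.0
```

Seated: the arm stopped at TCP z 0.0475, which is the expected 0.040 + 0.007, with about 10 N of contact. I'll ease off, release, rise and look.

Request:
step_arm --targets "0 0 -0.05 0;0 0 0 0;0 0 0 0;0 0 0 0"

```text
time_s: 20.82
tcp_pos: [0.5418, -0.0261, 0.0476]
ee_rot: [[-0.844, -0.536, 0.0], [-0.536, 0.844, -0.0], [-0.0, -0.0, -1.0]]
wrist_force: [-2.3, 1.6, 4.2]
gripper_width: 0.525
gripper_force: 30.0
```

Request:
step_arm --targets "0 0 0 0;0 0 0 0;0 0 0 0;0 0 0 0;0 0 0 0;0 0 0 0;0 0 0 0;0 0 0 0" --claw 8.2

```text
time_s: 21.48
tcp_pos: [0.5418, -0.0261, 0.0472]
ee_rot: [[-0.844, -0.536, 0.0], [-0.536, 0.844, -0.0], [-0.0, -0.0, -1.0]]
wrist_force: [0.5, 0.5, -0.7]
gripper_width: 0.931
gripper_force: 0.0
```

Request:
step_arm --targets "0 0 -0.5 0;0 0 -1 0;0 0 -1.5 0;0 0 -1.5 0;0 0 -1.5 0;0 0 -1.5 0;0 0 -1 0;0 0 0 0;0 0 0 0"

```text
time_s: 22.23
tcp_pos: [0.5419, -0.026, 0.1329]
ee_rot: [[-0.844, -0.536, 0.002], [-0.536, 0.844, 0.001], [-0.002, -0.0, -1.0]]
wrist_force: [0.3, 0.5, -0.2]
gripper_width: 0.941
gripper_force: 0.0
```

```bash
python3 - <<'E'
from h import *
import pickle
s=sense();c=cams.capture("wrist");t=cams.capture("scene");pickle.dump((s,c,t),open("pics/w6.pkl","wb"))
print(s["tcp_pos"],s["wrist_force"])
f=c["frame"]
u,v=proj(c,[.5418,-.026,.086],s).astype(int);w=60;print(u-w,v-w)
a=cv2.resize(f[v-w:v+w,u-w:u+w],(390,390),interpolation=cv2.INTER_CUBIC)
x,y=proj(t,[.5418,-.026,.07]).astype(int)
b=cv2.resize(t["frame"][y-30:y+30,x-30:x+30],(390,390),interpolation=cv2.INTER_CUBIC)
cv2.imwrite("pics/w6.png",(np.hstack([a,b]).astype(float)**2/255).astype(np.uint8))
p=np.array([u,v])
cs,_=cv2.findContours((f.max(2)<70).astype(np.uint8),cv2.RETR_LIST,cv2.CHAIN_APPROX_NONE)
for k in cs:
    if len(k)>=20:
        (u,v),ax,_=cv2.fitEllipse(k)
        if np.hypot(u-p[0],v-p[1])<25 and max(ax)<80:
            q=onz(c,u,v,.086,s);print((u,v),ax,q,(s["ee_rot"].T@(q-s["tcp_pos"])*1000))
E
```

```text
[ 0.54189024 -0.02595099  0.13294289] [ 0.33086031  0.53774222 -0.19919307]
198 147
(257.6631774902344, 208.4713592529297) (21.236108779907227, 22.841882705688477) [ 0.54266833 -0.02582777  0.086     ] [-0.64645042 -0.29943386 46.94408948]
(257.78106689453125, 208.55892944335938) (26.711414337158203, 28.2600040435791) [ 0.54267961 -0.02571689  0.086     ] [-0.71542969 -0.21188737 46.94417602]
```

View pics/w6.png

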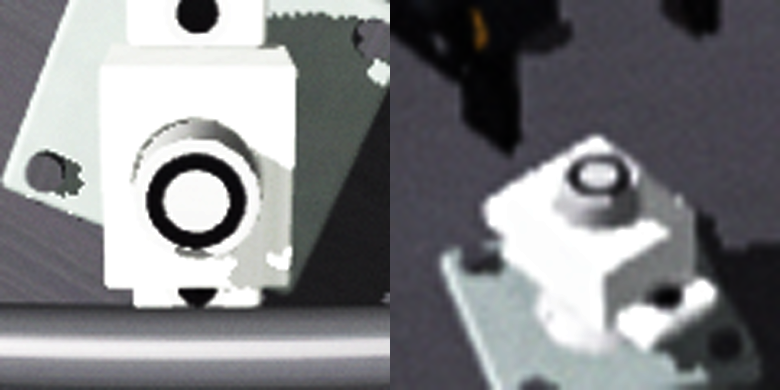

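The housing sits level on the column and the cup stands out of it, ring centre at crop (196,200), within 1 mm of the tool axis. Now I'll grip the cup just above the housing's top face (z 0.072).

Request:
step_arm --targets "-0.07 -0.02 1 0;0 0 1 0;0 0 1 0;0 0 1 0;0 0 0.8 0;0 0 0.5 0;0 0 0.3 0;0 0 0.15 0;0 0 0 0;0 0 0 0"

```text
time_s: 23.17
tcp_pos: [0.5427, -0.0258, 0.0751]
ee_rot: [[-0.844, -0.536, 0.001], [-0.536, 0.844, 0.0], [-0.001, -0.0, -1.0]]
wrist_force: [-0.4, 1.1, 0.2]
gripper_width: 0.94
gripper_force: 0.0
```

Request:
step_arm --targets "0 0 0 0;0 0 0 0;0 0 0 0;0 0 0 0;0 0 0 0;0 0 0 0;0 0 0 0;0 0 0 0;0 0 0 0;0 0 0 0" --claw 2.5

```text
time_s: 24.0
tcp_pos: [0.5424, -0.0259, 0.0747]
ee_rot: [[-0.844, -0.536, -0.0], [-0.536, 0.844, -0.0], [0.0, -0.0, -1.0]]
wrist_force: [-0.6, 0.3, -0.5]
gripper_width: 0.332
gripper_force: 30.0
```

Request:
step_arm --targets "0 0 -0.1 0;0 0 -0.2 0;0 0 -0.3 0;0 0 -0.5 0;0 0 -0.8 0;0 0 -1 0;0 0 -1 0;0 0 -1 0;0 0 -1 0;0 0 -0.6 0;0 0 0 0;0 0 0 0"

```text
time_s: 25.0
tcp_pos: [0.5425, -0.0258, 0.1402]
ee_rot: [[-0.844, -0.536, 0.001], [-0.536, 0.844, 0.0], [-0.001, -0.0, -1.0]]
wrist_force: [0.1, -0.2, -1.1]
gripper_width: 0.336
gripper_force: 30.0
```

```bash
python3 - <<'E'
from h import *
import pickle
s=sense();print(s["tcp_pos"],s["wrist_force"],s["gripper_width"])
T=np.load("pics/top0.npy",allow_pickle=True).item()
m=(T["frame"].min(2)<150)&0
f=T["frame"].astype(int)
k,l,st,ce=cv2.connectedComponentsWithStats((T["frame"].min(2)>90).astype(np.uint8))
# tray
i=l[215,118] or l[192,118]
for j in range(1,k):
    if 1200<st[j,4]<6000 and 80<ce[j][0]<160 and 190<ce[j][1]<240:
        cs,_=cv2.findContours((l==j).astype(np.uint8),0,1);b=cv2.boxPoints(cv2.minAreaRect(max(cs,key=len)))
        q=np.array([onz(T,*p,.022) for p in b]);print(b.round(),q.round(3)[:,:2],"c",q.mean(0))
        for a in range(4):print(np.linalg.norm(q[a]-q[a-1]))
for p in((117,194),(118,240),(121,240),(119,194)):print(onz(T,*p,.022))
print("scene pins",[proj(np.load("pics/scene0.npy",allow_pickle=True).item(),[.5,.25,.004]).round()])
E
```

```text
[ 0.54246482 -0.02576696  0.14016158] [ 0.0925594  -0.23884813 -1.09691547] 0.3356753743988478
[0.55806639 0.29226815 0.022     ]
[0.43909354 0.28588221 0.022     ]
[0.43884625 0.2782796  0.022     ]
[0.55789989 0.28708758 0.022     ]
scene pins [array([365., 166.])]
```

The cup is in hand (opening 29 mm, about 0.9 N of weight). Next I'll carry it to the bay and turn so the fingers open along the bay's long x side.

Request:
step_arm --targets "-0.5 1.1 0 0;-0.97 2.16 0 0;-0.97 2.16 0 0;-0.97 2.16 0 0;-0.97 2.16 0 0;-0.97 2.16 0 0;-0.97 2.16 0 0;-0.97 2.16 0 0;-0.97 2.16 0 0;-0.97 2.16 0 0;-0.97 2.16 0 0;-0.98 2.23 0 0"

```text
time_s: 26.0
tcp_pos: [0.502, 0.2459, 0.1389]
ee_rot: [[-0.844, -0.537, -0.001], [-0.537, 0.844, -0.001], [0.002, -0.0, -1.0]]
wrist_force: [0.1, -0.1, -0.4]
gripper_width: 0.333
gripper_force: 30.0
```

Request:
step_arm --targets "0 0 0 0;0 0 0 -7;0 0 0 -7;0 0 0 -7;0 0 0 -7;0 0 0 -7;0 0 0 -7;0 0 0 -7;0 0 0 -7;0 0 0 0;0 0 0 0"

```text
time_s: 26.92
tcp_pos: [0.5026, 0.2444, 0.1392]
ee_rot: [[-0.03, -1.0, -0.001], [-1.0, 0.03, -0.001], [0.001, 0.001, -1.0]]
wrist_force: [-0.6, -0.1, -0.9]
gripper_width: 0.333
gripper_force: 30.0
```

```bash
python3 - <<'E'
from h import *
import pickle
s=sense();c=cams.capture("wrist");t=cams.capture("scene");pickle.dump((s,c,t),open("pics/w7.pkl","wb"))
print(s["tcp_pos"],np.degrees(np.arctan2(s["ee_rot"][1,0],s["ee_rot"][0,0])),s["wrist_force"],s["gripper_width"])
b=t["frame"][100:230,290:450];b=cv2.resize(b,(473,384),interpolation=cv2.INTER_CUBIC)
cv2.imwrite("pics/w7.png",cv2.resize(np.hstack([c["frame"],b]),None,fx=.8,fy=.8))
print("tcp spot on floor in wrist px",proj(c,[*s["tcp_pos"][:2],.004],s))
E
```

```text
[0.50257361 0.24435426 0.13915602] -91.7419297172222 [-0.55281045 -0.09366361 -0.8678381 ] 0.33312189310310847
tcp spot on floor in wrist px [257.19368024 179.55927459]
```

View pics/w7.png

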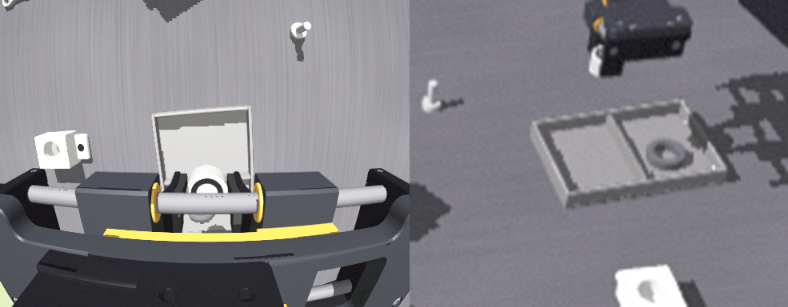

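The wrist view shows the bay's near wall at about (203,112) and its sides at x≈155 and 250 (scaled by 0.8), so the cup hangs over the bay. I'll check the distance to the walls.

```bash
python3 - <<'E'
from h import *
import pickle
s,c,t=pickle.load(open("pics/w7.pkl","rb"))
for n,x,y in(("near wall top",203,110),("left",154,112),("right",250,108),("left mid",158,180),("right mid",254,165)):
    print(n,onz(c,x/.8,y/.8,.022,s).round(3))
E
```

```text
near wall top [0.504 0.199 0.022]
left [0.563 0.199 0.022]
right [0.449 0.198 0.022]
left mid [0.565 0.286 0.022]
right mid [0.443 0.269 0.022]
```

Request:
step_arm --targets "0 0 1 0;0 0 1.5 0;0 0 1.5 0;0 0 1.5 0;0 0 1.5 0;0 0 1.5 0;0 0 1.5 0;0 0 1.2 0;0 0 0.7 0;0 0 0.4 0;0 0 0 0;0 0 0 0"

```text
time_s: 28.02
tcp_pos: [0.5033, 0.2447, 0.0169]
ee_rot: [[-0.027, -1.0, 0.0], [-1.0, 0.027, 0.0], [-0.0, -0.0, -1.0]]
wrist_force: [-0.6, -0.5, -0.1]
gripper_width: 0.33
gripper_force: 30.0
```

Request:
step_arm --targets "0 0 0.05 0;0 0 0.05 0;0 0 0 0;0 0 0 0"

```text
time_s: 28.35
tcp_pos: [0.5032, 0.2447, 0.0162]
ee_rot: [[-0.027, -1.0, 0.001], [-1.0, 0.027, 0.001], [-0.001, -0.001, -1.0]]
wrist_force: [0.6, 0.9, -1.0]
gripper_width: 0.33
gripper_force: 30.0
```

Request:
step_arm --targets "0 0 0.05 0;0 0 0.05 0;0 0 0.05 0;0 0 0 0;0 0 0 0"

```text
time_s: 28.77
tcp_pos: [0.503, 0.2445, 0.0142]
ee_rot: [[-0.027, -1.0, -0.0], [-1.0, 0.027, -0.0], [0.0, 0.0, -1.0]]
wrist_force: [-0.2, 0.3, -0.8]
gripper_width: 0.335
gripper_force: 30.0
```

Request:
step_arm --targets "0 0 0.05 0;0 0 0.05 0;0 0 0.05 0;0 0 0 0;0 0 0 0"

```text
time_s: 29.18
tcp_pos: [0.5031, 0.2445, 0.0128]
ee_rot: [[-0.027, -1.0, 0.0], [-1.0, 0.027, -0.0], [0.0, -0.0, -1.0]]
wrist_force: [0.5, 0.0, 0.0]
gripper_width: 0.335
gripper_force: 30.0
```

Request:
step_arm --targets "0 0 0.05 0;0 0 0.03 0;0 0 0 0;0 0 0 0"

```text
time_s: 29.52
tcp_pos: [0.5031, 0.2445, 0.0127]
ee_rot: [[-0.027, -1.0, 0.0], [-1.0, 0.027, -0.0], [0.0, -0.0, -1.0]]
wrist_force: [-0.2, -0.4, 4.0]
gripper_width: 0.331
gripper_force: 30.0
```

The cup has touched the floor at z 0.0127, as predicted. I'll ease off, open moderately and rise.

Request:
step_arm --targets "0 0 -0.05 0;0 0 0 0;0 0 0 0"

```text
time_s: 29.77
tcp_pos: [0.5031, 0.2445, 0.0127]
ee_rot: [[-0.027, -1.0, 0.0], [-1.0, 0.027, -0.0], [0.0, -0.0, -1.0]]
wrist_force: [-1.1, -0.4, 3.9]
gripper_width: 0.331
gripper_force: 30.0
```

Request:
step_arm --targets "0 0 0 0;0 0 0 0;0 0 0 0;0 0 0 0;0 0 0 0;0 0 0 0" --claw 5.5

```text
time_s: 30.27
tcp_pos: [0.503, 0.2445, 0.0123]
ee_rot: [[-0.027, -1.0, -0.0], [-1.0, 0.027, -0.0], [0.0, 0.0, -1.0]]
wrist_force: [0.2, 0.2, -0.0]
gripper_width: 0.62
gripper_force: 0.0
```

Request:
step_arm --targets "0 0 -0.3 0;0 0 -0.7 0;0 0 -1 0;0 0 -1.5 0;0 0 -1.5 0;0 0 -1.5 0;0 0 -1.5 0;0 0 -1.5 0;0 0 -1.5 0;0 0 -1 0;0 0 0 0;0 0 0 0"

```text
time_s: 31.27
tcp_pos: [0.5031, 0.2447, 0.1332]
ee_rot: [[-0.027, -1.0, 0.001], [-1.0, 0.027, 0.001], [-0.001, -0.001, -1.0]]
wrist_force: [-0.8, 0.3, -0.2]
gripper_width: 0.625
gripper_force: 0.0
```

```bash
python3 - <<'E'
from h import *
s=sense();c=cams.capture("wrist");t=cams.capture("scene");print(s["tcp_pos"],s["gripper_width"],s["time_s"])
b=cv2.resize(t["frame"][110:240,220:440],(650,384),interpolation=cv2.INTER_CUBIC)
a=c["frame"][60:300,150:370];a=cv2.resize(a,(352,384))
cv2.imwrite("pics/w8.png",cv2.resize(np.hstack([a,b]),None,fx=.78,fy=.78))
E
```

```text
[0.5031165  0.24467804 0.13320234] 0.6254933100514738 31.2667
```

View pics/w8.png

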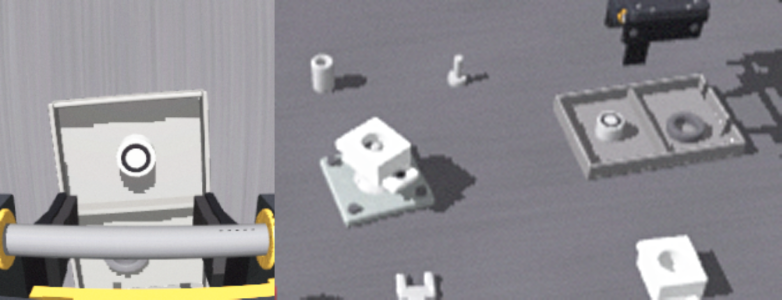

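The cup stands upright in the middle of the bay, at (135,157) in the left crop. The empty housing sits level on the stand at (375,155), and the bystanders in view look undisturbed.

```bash
python3 -c "
from station import r
print(r.finish_job())"
```

```text
the job is handed in; nothing more can be done
None
```

I've handed the job in: the cup stands upright in the tray's empty bay and the housing sits flat on the stand. It took about 31 s, contact on the pin and stand read about 16 N at most, and the closing picture showed nothing else moved. The hand-in returned no verdict.

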